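# Put the inspection station's lens kit back in its caddy

### The arm

A 6-joint arm with a two-finger parallel gripper is mounted at the origin on the work surface. World frame = base frame: x ahead of the robot, y to its left, z up, the work surface at z = 0. Lengths are in m, angles in degrees, forces in N, time in s.
With the tool pointing down it reaches from about 0.325 to 0.85 m from the base axis. Payload 15.5 kg.
Tool frame: the origin (TCP) lies at the very end of the fingers, on their centre line; the grasp point (between the pads) lies arm.grip_depth behind it (arm.grip_depth is the distance from the TCP to the grasp point, in m); z points along the fingers, y is the line along which they close (so a half turn about z gives the same grasp; the last joint's range is limited). The gripper opens to 91 mm and grips with 3 to 60 N. Pads are 32 mm wide; open, the fingers measure 118 mm over their backs; the gripper's body (76 mm by 178 mm) begins 60 mm behind the grasp point.
Start: joints at [-80.185, 28.281, 77.091, -0, 74.628, -5.472], TCP at [0.165, -0.603, 0.214] pointing down, gripper open.
Joint ranges: [-166.48, 166.48], [-47.26, 123.95], [12.59, 153.08], [-70.14, 250.14], [6.76, 159.57], [-176.63, 176.63]. Speed limits (degrees/s): [108.29, 108.29, 147.25, 172.46, 172.46, 172.46].

### API

Orientations are given as a 3x3 rotation matrix whose columns are the frame's x, y, z axes.
In Python, from rig import arm gives the robot as it stands. Calls block until the motion is done:
- arm.move_to(position, orientation): joint-space move of the TCP to a pose.
- arm.move_l(position, orientation=None, feed=0.15): straight line of the TCP; orientation=None keeps the orientation; feed is the mean speed in m/s.
- arm.move_joints(angles): joint-space move.
- arm.grip(opening): finger opening in m; the grip force is fixed at half the most; returns when the fingers have stopped.
- arm.sleep(seconds).
- arm.solve_ik(position, orientation): joint angles nearest the present ones, or None.
- arm.snapshot(name): name is "scene" or "top" or "wrist"; returns the picture (384x512x3 uint8, red, green, blue); there is no depth.
- arm.get_calibration(name): a dict with "intrinsics" (3x3 intrinsics, pixels), "cam_to_world" (4x4, takes a point from camera to world coordinates). Camera axes: x right, y down, z forward; pixel columns grow to the right and rows downward; lengths in m; the calibration is good to about 2 mm. A picture is of the moment at which its call begins: read the wrist's pose just before it. get_calibration takes no time and is no camera call; for the wrist camera it gives the pose at the moment of the call.
A pose or a line that the arm cannot do raises arm.Unreachable and nothing moves.
- arm.sign_off(): hands the job in; it is judged then, once.
Readings, each from a call of its own:
- arm.current_t(): time.
- arm.current_joint_positions(): joint angles.
- arm.current_dq(): joint speeds.
- arm.current_tau(): joint torques, N m.
- arm.current_ee_pos(): TCP position.
- arm.current_tool_rot(): TCP orientation.
- arm.current_force(): force on the tool from outside, world axes, zero at the start.
- arm.current_torque(): the same for the moment, N m.
- arm.current_width(): finger opening in m.
- arm.current_grasp_force(): force on a finger pad.
Only numpy, scipy, OpenCV 4.12 (cv2) and the standard library are available. Lean on these libraries where they do the work, as an engineer would, in place of code of your own. Each camera call takes 0.05 s, during which the arm holds its last target. There are 200 camera calls.

### The job

Put the four parts of the lens kit back into the lens caddy, each standing upright and fully down in its own place: the long lens in the small round collar, the wide lens in the large round collar, the prism housing in the square collar and the extension tube over the post. Set them down gently without dropping or knocking any over, and leave the look-alikes, the push button and the empty bobbin, where they stand.

Things in the scene. Friction and masses are not known exactly. Their poses are not given: they have to be found in the camera images.
- long_lens_mid (a point): The long lens: upright black cylinder, 34 mm diameter, 70 mm tall, ribbed focus rings, glass disc in its top. Point on its axis, half-way up (35 mm above its underside); z up. Loose, about 0.1 kg. The six loose things stand on the table in two rows, neighbours at least 110 mm apart in x or 90 mm in y, centre to centre; which stands where varies.
- wide_lens_mid (a point): The wide lens: thick upright black cylinder, 52 mm diameter, 54 mm tall, ribbed, large glass disc in its top. Point on its axis, half-way up (27 mm above its underside); z up. Loose, about 0.16 kg.
- tube_mid (a point): The extension tube: upright black straight tube, outer diameter 44 mm, open bore 30 mm, 50 mm tall, two thin bright bands. Point on its axis, half-way up (25 mm above its underside); z up. Loose, about 0.06 kg.
- prism_mid (a point): The prism housing: black upright square block, 38 x 38 mm, 54 mm tall, square window and four screws in its top, round window in its +x side. Point on its centre, half-way up (27 mm above its underside); x and y normal to its sides, z up. Its yaw varies by 20 degrees either way. Loose, about 0.13 kg.
- pocket_small_round: Caddy place for the long lens: small round collar, inside diameter 52 mm, wall 4 mm, 5 mm high above the plate. Origin: centre of the underside of its 88 mm square, 3 mm thick grey base plate, 4 mm above the table; z up, x and y along the plate edges. Fixed. Things stand on the plate, 3 mm above the origin. The four places form a 2 x 2 block at 94 mm pitch inside an 11 mm high rim; their order varies.
- pocket_large_round: Caddy place for the wide lens: large round collar, inside diameter 72 mm, wall 4 mm, 5 mm high above the plate. Origin: centre of the underside of its 88 mm square, 3 mm thick grey base plate, 4 mm above the table; z up, x and y along the plate edges. Fixed. Things stand on the plate, 3 mm above the origin. The four places form a 2 x 2 block at 94 mm pitch inside an 11 mm high rim; their order varies.
- pocket_square: Caddy place for the prism housing: square collar, inside 56 x 56 mm, wall 4 mm, 5 mm high above the plate, sides along x and y. Origin: centre of the underside of its 88 mm square, 3 mm thick grey base plate, 4 mm above the table; z up, x and y along the plate edges. Fixed. Things stand on the plate, 3 mm above the origin. The four places form a 2 x 2 block at 94 mm pitch inside an 11 mm high rim; their order varies.
- pocket_post: Caddy place for the extension tube: no collar, an upright steel post at the centre, 10 mm diameter, 25 mm high above the plate; the tube goes over it. Origin: centre of the underside of its 88 mm square, 3 mm thick grey base plate, 4 mm above the table; z up, x and y along the plate edges. Fixed. Things stand on the plate, 3 mm above the origin. The four places form a 2 x 2 block at 94 mm pitch inside an 11 mm high rim; their order varies.
- push_button_mid (a point): Look-alike, not part of the kit: a spare panel push button, upright black threaded cylinder 31 mm diameter with a 38 mm wide steel bezel and an opaque black button at the top, no glass, 64 mm tall. Point on its axis, half-way up. Loose, light, easily pushed; to be left alone.
- bobbin_mid (a point): Look-alike, not part of the kit: an empty black tape bobbin standing upright, two 52 mm wide flanges on a 32 mm waist, bore 16 mm, 48 mm tall. Point on its axis, half-way up. Loose, light, easily pushed; to be left alone.
Mind the look-alikes: they are no part of the job. Leave any blue look-alike of the part that bears long_lens_mid alone.

How it is judged (in metres and radians):
At the end, for the whole second after the job is handed in: Each kit part is released, at rest, upright (0.08 rad), on the base plate of its own place (within 3 mm of fully down), its axis within 12 mm (long lens), 13 mm (wide lens, tube) or 15 mm (prism) of the centre; push button and bobbin upright within 20 mm of their start (horizontal distance between long_lens_mid and pocket_small_round below 0.012 m and z of long_lens_mid in the frame of pocket_small_round below 0.041 m and angle between each of long_lens_mid, wide_lens_mid, tube_mid, prism_mid, push_button_mid, bobbin_mid's own z axis and vertical below 0.08 rad and linear speed of each of long_lens, wide_lens, tube, prism below 0.02 m/s and horizontal distance between wide_lens_mid and pocket_large_round below 0.013 m and z of wide_lens_mid in the frame of pocket_large_round below 0.033 m and horizontal distance between tube_mid and pocket_post below 0.013 m and z of tube_mid in the frame of pocket_post below 0.031 m and horizontal distance between prism_mid and pocket_square below 0.015 m and z of prism_mid in the frame of pocket_square below 0.033 m and distance of each of push_button_mid, bobbin_mid from where it was at the start of the episode below 0.02 m); the robot touches nothing.
It fails at once if a kit part is knocked over (tilted more than 45 degrees) (angle between any of long_lens_mid, wide_lens_mid, tube_mid, prism_mid's own z axis and vertical above 0.785 rad).
It fails at once if a kit part is dropped (faster than 0.5 m/s, free of the fingers) ((linear speed of long_lens above 0.5 m/s and contact force between long_lens and the fingers below 0.1 N) or (linear speed of wide_lens above 0.5 m/s and contact force between wide_lens and the fingers below 0.1 N) or (linear speed of tube above 0.5 m/s and contact force between tube and the fingers below 0.1 N) or (linear speed of prism above 0.5 m/s and contact force between prism and the fingers below 0.1 N)).
It fails at once if the push button or the bobbin is moved by more than 20 mm (distance of any of push_button_mid, bobbin_mid from where it was at the start of the episode above 0.02 m).
It also fails if it takes over 112 s, if anything falls off the work surface, if the arm or the gripper's body presses on something with over 40 N, if the wrist force passes 120 N, or if a joint passes its speed limit or range.

## Working session

There is one attempt and no reset: what is moved stays moved. The work goes in short steps, each a Python script; the robot and the scene stay as the last script left them, time stands still between calls to the robot, and variables do not carry over. Pictures are saved under pics/ and viewed, at most 14 in all, crops included, and the job is handed in when it is done.

```bash
mkdir -p pics; ls; python3 - <<'E'
from rig import arm
import cv2,numpy as np
for n in("top","scene"):
    im=arm.snapshot(n); cv2.imwrite(f"pics/{n}0.png",cv2.resize(im[:,:,::-1],(800,600),interpolation=cv2.INTER_CUBIC))
    cv2.imwrite(f"raw_{n}.png",im[:,:,::-1])
    c=arm.get_calibration(n); print(n,np.round(c["intrinsics"],1).tolist(),np.round(c["cam_to_world"],3).tolist())
print(arm.grip_depth,arm.current_t(),arm.current_width(), np.round(arm.current_tool_rot(),3).tolist())
E
```

```text
pics
top [[381.8, 0.0, 253.6], [0.0, 381.8, 196.5], [0.0, 0.0, 1.0]] [[-0.016, -0.983, 0.182, 0.392], [-1.0, 0.016, -0.003, -0.021], [-0.0, -0.182, -0.983, 0.86], [0.0, 0.0, 0.0, 1.0]]
scene [[470.7, 0.0, 263.5], [0.0, 470.7, 190.7], [0.0, 0.0, 1.0]] [[-0.207, 0.674, -0.709, 1.262], [0.978, 0.137, -0.155, 0.131], [-0.007, -0.726, -0.688, 0.727], [0.0, 0.0, 0.0, 1.0]]
0.0188 0.1 0.09105912614105839 [[0.965, 0.264, -0.0], [0.264, -0.965, 0.001], [0.0, -0.001, -1.0]]
```

View pics/top0.png

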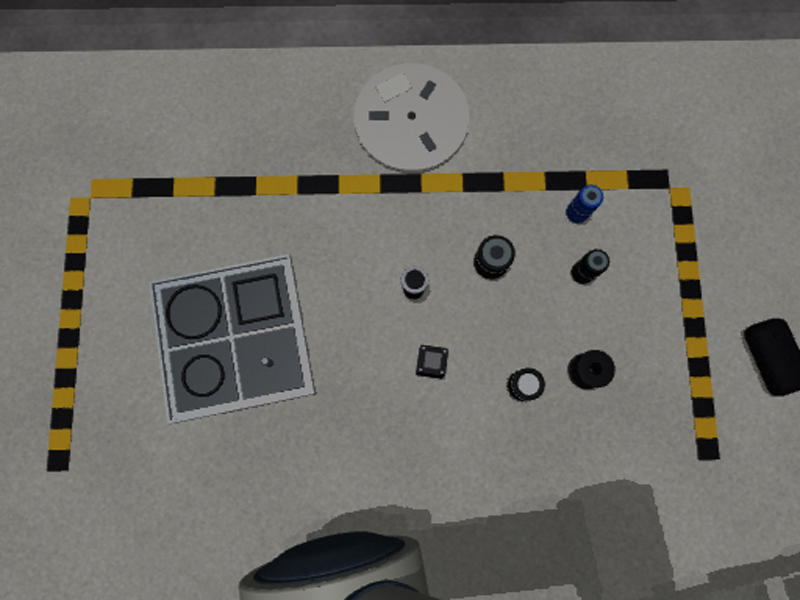

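View pics/scene0.png

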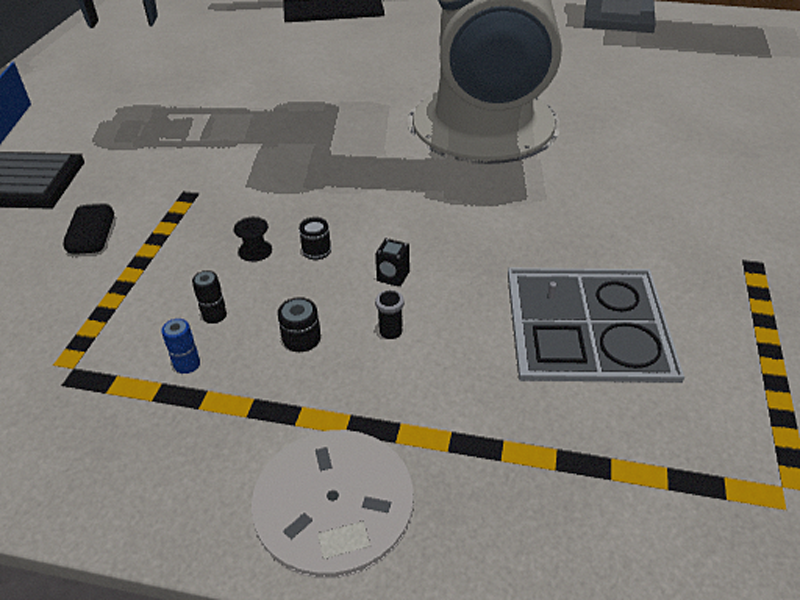

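Top view (800×600 px): long lens top at (598,260), blue look-alike (591,195), wide lens (496,250), push button (415,280), prism (432,359), tube (528,384), bobbin (594,369). Caddy at left: large round (193,311), square (258,299), small round (203,375), post (266,361). The scene view agrees with this. Next I triangulate the tops and the places.

```bash
cat > h.py <<'E'
from rig import arm
import cv2,numpy as np
def ray(c,uv):
    K=c["intrinsics"];T=np.array(c["cam_to_world"]);d=T[:3,:3]@np.linalg.solve(K,[*uv,1.]);return T[:3,3],d/np.linalg.norm(d)
def onz(c,uv,z):
    o,d=ray(c,uv);return o+d*(z-o[2])/d[2]
def tri(obs):
    A=np.zeros((3,3));b=np.zeros(3);R=[ray(c,uv) for c,uv in obs]
    for o,d in R:
        P=np.eye(3)-np.outer(d,d);A+=P;b+=P@o
    x=np.linalg.solve(A,b);return x,max(np.linalg.norm(np.cross(x-o,d)) for o,d in R)
def down(yaw): # tool y axis at yaw (deg) in world
    a=np.radians(yaw);y=np.array([np.cos(a),np.sin(a),0]);z=np.array([0,0,-1.]);return np.column_stack([np.cross(y,z),y,z])
E
python3 - <<'E'
from h import *
ct,cs=arm.get_calibration("top"),arm.get_calibration("scene")
s=512/800
P=dict(long=((598,260),(206,277),.07),wide=((496,249),(299,308),.054),tube=((528,384),(315,225),.05),prism=((432,359),(393,246),.054),button=((415,280),(390,298),.064),bobbin=((596,368),(251,225),.048),
large=((193,311),(631,346),.012),small=((203,375),(617,297),.012),square=((258,299),(560,345),.012),post=((264.5,363),(551,297),.007))
for k,(a,b,z) in P.items():
    a=np.array(a)*s;b=np.array(b)*s
    x,e=tri([(ct,a),(cs,b)]);print(k,np.round(x,3),round(e,4),"plane",np.round(onz(ct,a,z)[:2],3),np.round(onz(cs,b,z)[:2],3))
E
```

```text
long [ 0.598 -0.298  0.07 ] 0.0021 plane [ 0.599 -0.3  ] [ 0.599 -0.295]
wide [ 0.62  -0.161  0.058] 0.0021 plane [ 0.621 -0.164] [ 0.616 -0.161]
tube [ 0.433 -0.198  0.047] 0.0015 plane [ 0.433 -0.199] [ 0.437 -0.195]
prism [ 0.469 -0.069  0.055] 0.0012 plane [ 0.469 -0.071] [ 0.467 -0.069]
button [ 0.578 -0.048  0.058] 0.0014 plane [ 0.576 -0.05 ] [ 0.584 -0.045]
bobbin [ 0.453 -0.292  0.048] 0.0012 plane [ 0.454 -0.293] [ 0.454 -0.291]
large [0.549 0.274 0.004] 0.001 plane [0.548 0.27 ] [0.557 0.273]
small [0.456 0.255 0.004] 0.0007 plane [0.456 0.251] [0.465 0.254]
square [0.566 0.18  0.003] 0.0017 plane [0.564 0.176] [0.574 0.181]
post [0.472 0.165 0.002] 0.0017 plane [0.472 0.166] [0.478 0.163]
```

```bash
python3 - <<'E'
import cv2,numpy as np
t=cv2.imread("raw_top.png");s=cv2.imread("raw_scene.png")
a=cv2.resize(t[150:270,90:210],(400,400),interpolation=cv2.INTER_CUBIC)
b=cv2.resize(t[140:260,250:410],(400,300),interpolation=cv2.INTER_CUBIC)
c=cv2.resize(s[130:230,140:270],(390,300),interpolation=cv2.INTER_CUBIC)
o=np.zeros((600,800,3),np.uint8);o[:400,:400]=a;o[:300,400:]=b;o[300:,400:790]=c
cv2.imwrite("pics/crop1.png",o)
E
```

```text
(no output)
```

View pics/crop1.png

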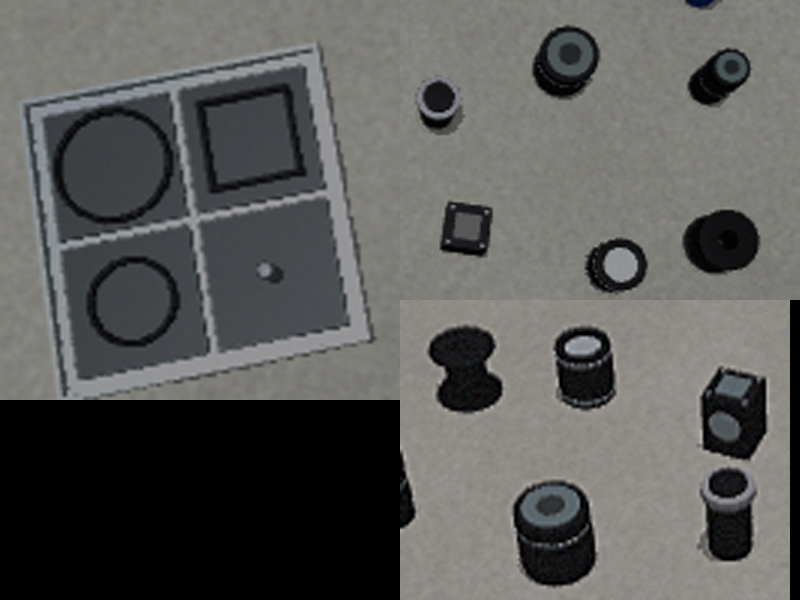

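The parts are confirmed: tube with bright bore and bands, bobbin beside it, push button with steel bezel. The tops measure at the expected heights. The caddy is yawed about 10.5° and its places read about 8 mm low, so I'll take wrist views over both areas.

```bash
python3 - <<'E'
from h import *
import pickle
C={}
for n,p,y in(("wp1",(.50,-.19,.30),-90),("wp2",(.45,-.13,.30),-90),("wc1",(.47,.2,.30),-80),("wc2",(.41,.25,.30),-80)):
    try: arm.move_to(p,down(y))
    except arm.Unreachable as e: print(n,"unreach");continue
    arm.sleep(.3);C[n]=arm.get_calibration("wrist");im=arm.snapshot("wrist")
    cv2.imwrite(f"raw_{n}.png",im[:,:,::-1]);T=np.array(C[n]["cam_to_world"]);print(n,np.round(T,3)[:3].tolist(),arm.current_t(),np.round(arm.current_joint_positions()[[0,5]] if hasattr(arm.current_joint_positions(),'shape') else arm.current_joint_positions(),1))
pickle.dump(C,open("C.pkl","wb"))
I=[cv2.imread(f"raw_{n}.png") for n in C]
cv2.imwrite("pics/w.png",np.vstack([np.hstack([cv2.resize(i,(400,300),interpolation=cv2.INTER_AREA) for i in I[j:j+2]]) for j in(0,2)]))
E
```

```text
wp1 [[-0.001, -0.967, -0.256, 0.572], [-1.0, 0.001, 0.0, -0.19], [-0.0, 0.256, -0.967, 0.471]] 2.4 [-27.2  62.8]
wp2 [[-0.001, -0.967, -0.256, 0.522], [-1.0, 0.001, 0.0, -0.13], [-0.0, 0.256, -0.967, 0.471]] 3.1583 [-23.5  66.6]
wc1 [[0.172, -0.952, -0.252, 0.541], [-0.985, -0.166, -0.044, 0.212], [-0.0, 0.256, -0.967, 0.471]] 4.7583 [16.3 96.3]
wc2 [[0.172, -0.952, -0.252, 0.481], [-0.985, -0.166, -0.044, 0.262], [-0.0, 0.256, -0.967, 0.471]] 5.5167 [ 24.2 104.2]
```

View pics/w.png

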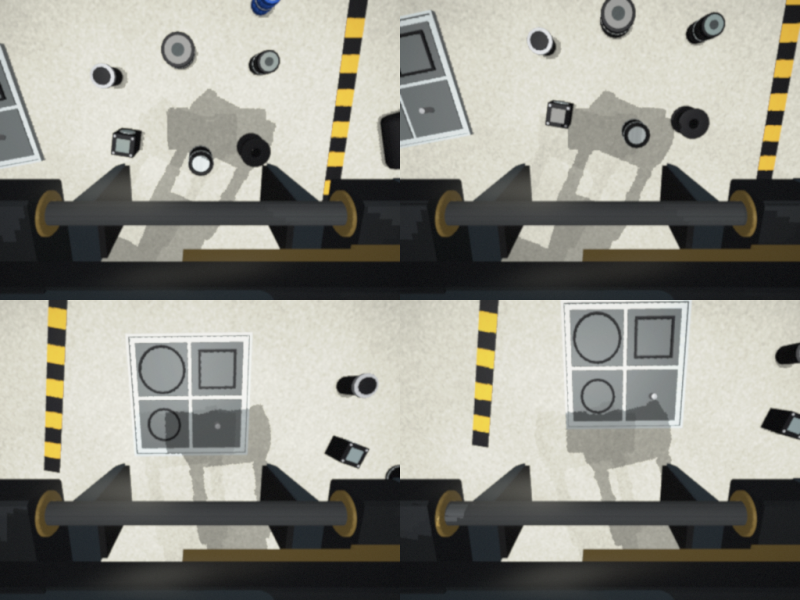

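Wrist pictures (two over the parts, two over the caddy) show all parts and places. I'll enlarge them to read pixels.

```bash
python3 - <<'E'
import cv2,numpy as np
r=lambda n,x,y,w,h,W,H:cv2.resize(cv2.imread(f"raw_{n}.png")[y:y+h,x:x+w],(W,H),interpolation=cv2.INTER_CUBIC)
cv2.imwrite("pics/p1.png",r("wp1",110,30,267,200,800,600))
cv2.imwrite("pics/p2.png",r("wp2",160,0,267,200,800,600))
cv2.imwrite("pics/c12.png",np.hstack([r("wc1",150,30,180,180,400,400),r("wc2",190,0,180,180,400,400)]))
E
```

```text
(no output)
```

View pics/p1.png

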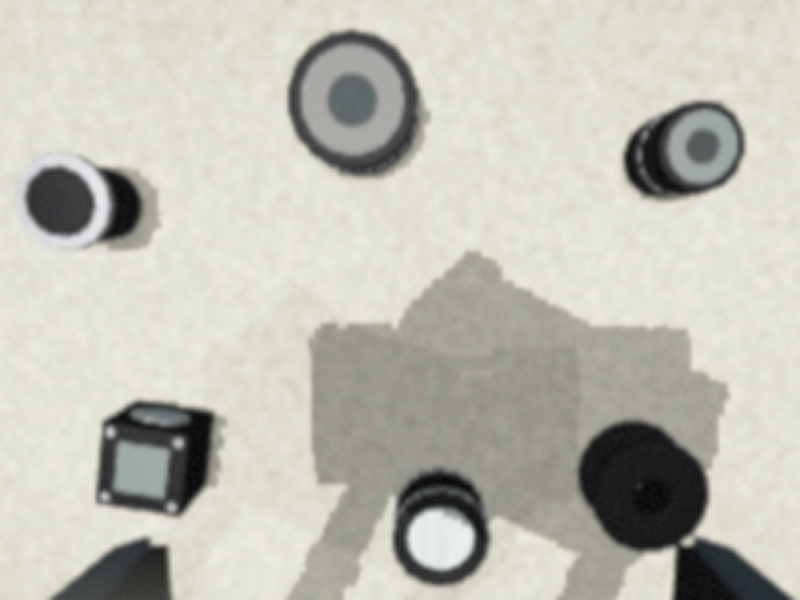

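View pics/p2.png

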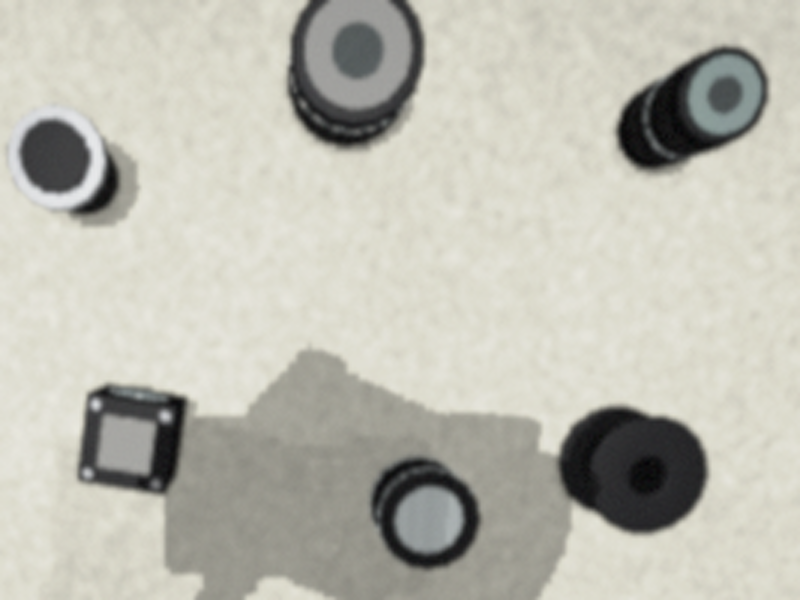

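View pics/c12.png

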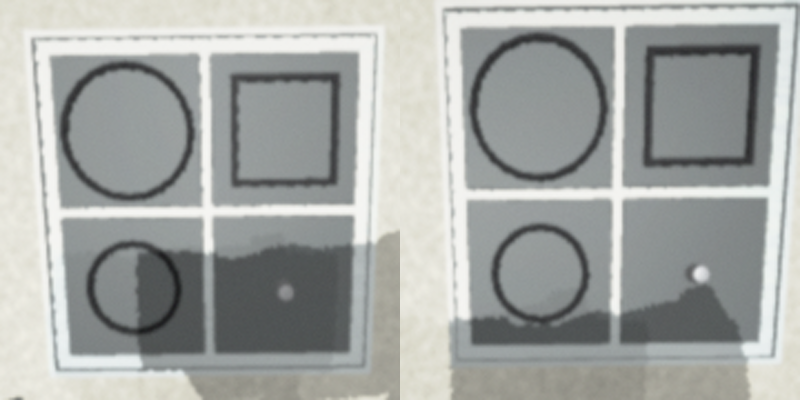

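Read in the crops. p1: wide (352,100), long (703,147), tube (441,538), prism screws (111,432), (179,442), (172,507), (106,496). p2: wide (358,50), long (725,95), tube (428,518), prism screws (95,404), (165,415), (156,483), (88,473). c12: large (127,131)/(539,107), square (286,130)/(702,106), small (134,287)/(541,273), post tip (286,292)/(701,273).

```bash
python3 - <<'E'
from h import *
import pickle
C=pickle.load(open("C.pkl","rb"))
f1=lambda p:np.array(p)/3+(110,30); f2=lambda p:np.array(p)/3+(160,0)
g1=lambda p:np.array(p)*.45+(150,30); g2=lambda p:(np.array(p)-(400,0))*.45+(190,0)
def show(k,c1,a,c2,b,z):
    x,e=tri([(c1,a),(c2,b)]);print(k,np.round(x,4),round(e,4),"plane",np.round(onz(c1,a,z)[:2],4),np.round(onz(c2,b,z)[:2],4));return (onz(c1,a,z)+onz(c2,b,z))/2
for k,a,b,z in(("wide",(352,100),(358,50),.054),("long",(703,147),(725,95),.07),("tube",(441,538),(428,518),.05)): show(k,C["wp1"],f1(a),C["wp2"],f2(b),z)
S=[show("screw",C["wp1"],f1(a),C["wp2"],f2(b),.054) for a,b in(((111,432),(95,404)),((179,442),(165,415)),((172,507),(156,483)),((106,496),(88,473)))]
print("prism",np.mean(S,0),"yaw(y-edge)",[np.degrees(np.arctan2(*(d:=S[i]-S[j])[[1,0]])) for i,j in((0,1),(3,2),(0,3),(1,2))])
Q=[show(k,C["wc1"],g1(a),C["wc2"],g2(b),z) for k,a,b,z in(("large",(127,131),(539,107),.012),("square",(286,130),(702,106),.012),("small",(134,287),(541,273),.012),("post",(286,292),(701,273),.032))]
for i,j in((0,2),(1,3),(0,1),(2,3)):
    d=Q[i]-Q[j];print(i,j,np.linalg.norm(d[:2]).round(4),np.degrees(np.arctan2(d[1],d[0])).round(1))
E
```

```text
wide [ 0.6176 -0.1634  0.0563] 0.0 plane [ 0.6178 -0.1632] [ 0.6181 -0.1636]
long [ 0.5991 -0.2977  0.0705] 0.0 plane [ 0.5991 -0.2979] [ 0.5992 -0.2979]
tube [ 0.4351 -0.1988  0.0456] 0.0004 plane [ 0.4362 -0.199 ] [ 0.4363 -0.1979]
screw [ 0.4851 -0.0576  0.0535] 0.0002 plane [ 0.485  -0.0579] [ 0.4853 -0.0576]
screw [ 0.4806 -0.0864  0.0533] 0.0001 plane [ 0.4807 -0.0867] [ 0.4808 -0.0864]
screw [ 0.4525 -0.0822  0.0559] 0.0002 plane [ 0.4517 -0.0818] [ 0.4523 -0.0818]
screw [ 0.4564 -0.0531  0.0527] 0.0 plane [ 0.4567 -0.0535] [ 0.4566 -0.0533]
prism [ 0.46863438 -0.06988704  0.054     ] yaw(y-edge) [np.float64(81.18225605462774), np.float64(80.7355969530907), np.float64(-8.6976775726618), np.float64(-9.37438184583188)]
large [0.5498 0.2713 0.012 ] 0.0001 plane [0.5499 0.2714] [0.5498 0.2712]
square [0.5669 0.1783 0.0097] 0.0 plane [0.5667 0.1784] [0.5665 0.1787]
small [0.4577 0.2539 0.011 ] 0.0003 plane [0.4581 0.2541] [0.4575 0.2537]
post [0.4745 0.162  0.0319] 0.0002 plane [0.4744 0.1619] [0.4746 0.1622]
0 2 0.0937 10.7
1 3 0.0936 10.2
0 1 0.0942 100.2
2 3 0.0933 100.3
```

All heights agree with the text: tops 54/70/50 mm within 4 mm, collars about 11 mm, post tip 32 mm. The pitch comes out at 94 mm and the yaw at 10.3°. Picking the long lens first.

```bash
cat >> h.py <<'E'
PART=dict(long=((.5991,-.2979),-90,.025,.034,(.4577,.2539),-79.7),wide=((.618,-.1634),-90,.015,.052,(.5498,.2713),-79.7),
tube=((.436,-.1985),0,.012,.044,(.4745,.162),10.3),prism=((.4686,-.0699),-99,.015,.038,(.5667,.1785),-79.7))
def pick(k):
    (x,y),yaw,h,w,_,_=PART[k];arm.move_to((x,y,.15),down(yaw));arm.grip(min(w+.028,.088))
    arm.move_l((x,y,h),feed=.1);arm.grip(w-.012)
    print(k,"width",round(arm.current_width(),4),"force",np.round(arm.current_grasp_force(),1));arm.move_l((x,y,.16),feed=.12)
    print("lifted",round(arm.current_width(),4),np.round(arm.current_grasp_force(),1),np.round(arm.current_force(),1),arm.current_t())
def place(k):
    _,_,h,w,(x,y),yaw=PART[k];arm.move_to((x,y,.16),down(yaw));arm.sleep(.2);f0=np.array(arm.current_force())
    arm.move_l((x,y,h+.02),feed=.12);arm.move_l((x,y,h+.0075),feed=.03);arm.sleep(.2)
    print("dF",np.round(np.array(arm.current_force())-f0,1),"tcp",np.round(arm.current_ee_pos(),4))
    arm.grip(w+.016);arm.sleep(.2);arm.move_l((x,y,.17),feed=.1);print("done",k,arm.current_t())
E
python3 -c "
from h import *
pick('long')"
```

```text
long width 0.0336 force 30.0
lifted 0.034 30.0 [ 0.1 -0.1 -0.8] 11.5083
```

```bash
python3 -c "
from h import *
place('long');pick('wide')"
```

```text
dF [-0.5 -0.2 -0.7] tcp [0.4577 0.2539 0.0324]
done long 17.825
wide width 0.0517 force 30.0
lifted 0.0516 30.0 [ 0.3  1.  -1.5] 23.5083
```

```bash
python3 -c "
from h import *
place('wide');pick('prism')
im=arm.snapshot('top')[130:260,80:400,::-1];cv2.imwrite('pics/mid.png',cv2.resize(im,(800,325),interpolation=cv2.INTER_CUBIC))"
```

```text
dF [-0.3  0.8  1.2] tcp [0.5498 0.2713 0.0224]
done wide 29.575
prism width 0.0377 force 30.0
lifted 0.0378 30.0 [ 0.6  0.3 -1.4] 34.55
```

View pics/mid.png

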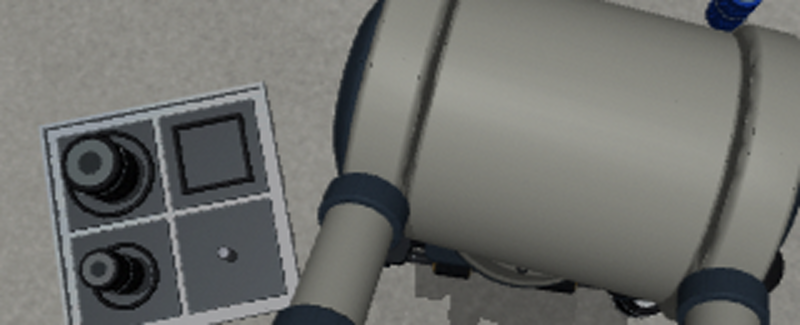

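The wide lens (tops at about 92,163) and the long lens (about 102,270) stand upright in their collars at left. The prism is in the gripper.

```bash
python3 -c "
from h import *
place('prism');pick('tube')
place('tube');arm.move_to((.33,.0,.3),down(-90))
c=arm.get_calibration('wrist')
im=arm.snapshot('top')[130:260,80:400,::-1];a=cv2.resize(im,(800,325),interpolation=cv2.INTER_CUBIC)
b=cv2.resize(arm.snapshot('scene')[120:260,130:450,::-1],(629,275),interpolation=cv2.INTER_CUBIC)
o=np.zeros((600,800,3),np.uint8);o[:325]=a;o[325:,:629]=b;cv2.imwrite('pics/end.png',o);print(arm.current_t())"
```

```text
dF [ 1.5  0.4 -1. ] tcp [0.5667 0.1785 0.0224]
done prism 40.0833
tube width 0.0427 force 30.0
lifted 0.0423 30.0 [ 0.4 -0.1 -1.1] 45.975
dF [ 0.2  0.2 -0.5] tcp [0.4745 0.162  0.0194]
done tube 51.85
53.225
```

View pics/end.png

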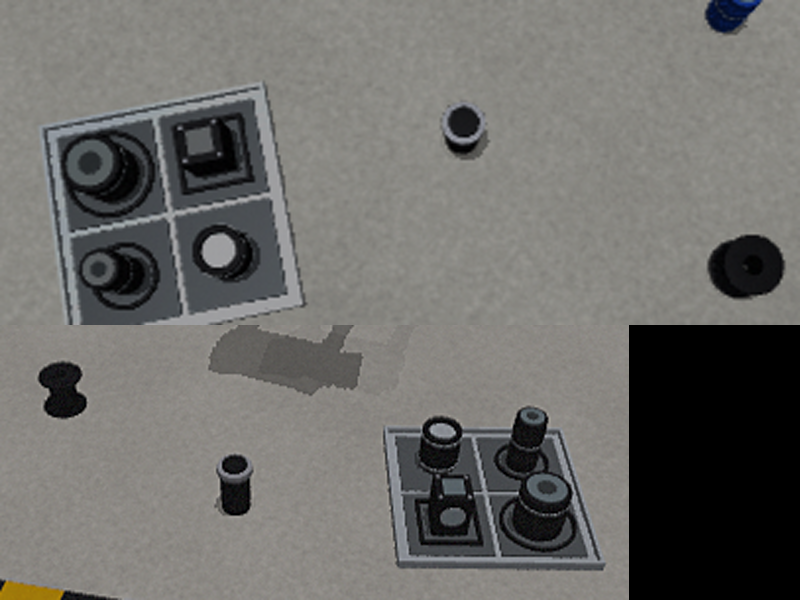

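All four parts stand upright in their own places, and the button, bobbin and blue look-alike are where they were. Tube top reads (219,251) in the top crop and (442,431) in the scene crop. I'll check its position and height, and the other tops, before handing in.

```bash
python3 -c "
from h import *
ct,cs=arm.get_calibration('top'),arm.get_calibration('scene')
for k,a,b,z in (('tube',(219,251),(442,431),.057),('long',(99,269),(532,415),.077),('wide',(91,163),(547,490),.061),('prism',(201,141),(454,487),.061)):
    A=np.array(a)/2.5+(80,130);B=(np.array(b)-(0,325))/1.965+(130,120)
    x,e=tri([(ct,A),(cs,B)]);print(k,np.round(x,3),round(e,4),'want',PART[k][4],z)
"
```

```text
tube [0.472 0.162 0.049] 0.0011 want (0.4745, 0.162) 0.057
long [0.456 0.254 0.075] 0.0011 want (0.4577, 0.2539) 0.077
wide [0.549 0.272 0.054] 0.0014 want (0.5498, 0.2713) 0.061
prism [0.566 0.178 0.057] 0.0019 want (0.5667, 0.1785) 0.061
```

All four are centred within 3 mm. None reads high; the heights come out 2–8 mm low, the same bias these cameras showed on the caddy earlier. Handing in.

```bash
python3 -c "
from rig import arm
print(arm.sign_off())"
```

```text
the job is handed in; nothing more can be done
None
```

All four kit parts stand upright and released in their own caddy places, within about 3 mm of centre by camera; the look-alikes were left alone, and the job was handed in at about 53 s with no verdict reported back.

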